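Level the coffee shelf by its screw foot and hold the spirit level down on it

ROBOT

A 6-joint arm with a two-finger parallel gripper is mounted at the origin on the work surface. World frame = base frame: x ahead of the robot, y to its left, z up, the work surface at z = 0. Lengths are in m, angles in rad, forces in N, time in s.
With the tool pointing down it reaches from about 0.35 to 0.85 m from the base axis. Payload 8.1 kg.
Tool frame: the origin (TCP) lies between the finger pads; the fingertips stand 11 mm ahead of it and the grasp point (between the pads) lies 8 mm behind it (tips_ahead is the z of the fingertips in the tool frame, in m); z points along the fingers, y is the line along which they close (so a half turn about z gives the same grasp; the last joint's range is limited). The gripper opens to 93 mm and grips with 3 to 60 N. Pads are 15 mm wide; open, the fingers measure 128 mm over their backs; the gripper's body (75 mm by 188 mm) begins 65 mm behind the grasp point.
Start: joints at [-1.389, 0.13, 1.488, -0, 1.523, -0.085], TCP at [0.158, -0.579, 0.23] pointing down, gripper open.
Joint ranges: [-2.96, 2.96], [-0.89, 2.26], [0.02, 2.5], [-1.34, 4.48], [0, 2.73], [-2.66, 2.66]. Speed limits (rad/s): [2.39, 2.39, 2.79, 3.14, 3.14, 3.14].

INTERFACE

Orientations are given as a rotation vector (axis times angle).
In Python, from plant import read_state, read_camera, close_job, tips_ahead gives the robot as it stands. The module is installed in compiled form; this text tells all that it offers.
- The arm moves only by the tool move_arm, never from a script. Its argument "plan" is a list of rows, each a list of 7 numbers: the turn, a rotation vector about the tool's x, y, z in units of 6 degrees (1.0 is 6 degrees), then the shift along the tool's x, y, z in units of 25 mm (1.0 is 25 mm), then the finger opening in mm, from 0 to 93. A call has exactly 10 rows; each row shifts and turns the commanded pose from where the row before left it, along the tool's axes as they then stand; what a row does not reach is not made up. A row lasts 1/10 s, in which the tool goes at most 50 mm and 8.59 degrees, less where a joint would pass 70% of its speed; a pose out of reach is approached as far as the arm can. A call is refused whole if a number of a shift passes 1 or a number of a turn 1, either way. A call with a gripper value outside its range is refused whole. The fingers move at their own pace and stop on an object; "force" is the grip in N (left out, the last holds). Time passes only in rows, so rows that do not move let the fingers close, or fill a call up. It gives the time, the measured TCP pose, the force, the opening and the grip force at its end, in the units of the state.
- read_state(): the state, without advancing time (a new reading comes with each control period).
- read_camera(name): name is "scene" or "top" or "wrist"; returns a dict with "frame" (420x560x3 uint8, red, green, blue), "z_map" (420x560 float32, m along the optical axis (not along the pixel's ray), 0 where there is no reading), "fx", "fy", "cx", "cy" (pixels), "distortion" ([k1, k2, p1, p2, k3] as OpenCV has them; the pictures are not rectified), "rvec" (rotation vector, rad) and "tvec" (3), from world to camera coordinates, as OpenCV has them. Camera axes: x right, y down, z forward; pixel columns grow to the right and rows downward; lengths in m; the calibration is good to about 2 mm. A picture is of the moment at which its call begins.
- close_job(): hands the job in; it is judged then, once.
The state is a dict: "t": time; "q": joint angles; "dq": joint speeds; "joint_torque": joint torques, N m; "tool_pos": TCP position; "orientation": TCP orientation; "force": force on the tool from outside, world axes, zero at the start; "wrist_torque": the same for the moment, N m; "opening": finger opening in m; "gripper_force": force on a finger pad.
Only numpy, scipy, OpenCV 4.12 (cv2) and the standard library are available. Lean on these libraries where they do the work, as an engineer would, in place of code of your own. Each camera call takes 0.05 s, during which the arm holds its last target. There are 200 camera calls.

TASK

The little pine coffee shelf on the counter has dropped at its screw-foot end: first stand the spirit level on its base lengthways along the clear front of the shelf and let go of it, then turn the wing knob of the levelling foot until the bubble sits centred between the two lines of the vial. Finish by pressing the level down onto the shelf with about a kilo of push (10 N), bubble still centred, and end the program while still pressing it. Leave the coffee things where they stand.

Things in the scene. Friction and masses are not known exactly. Their poses are not given: they have to be found in the camera images.
- level: Spirit level: aluminium bar 220 mm long (x), 28 wide (y, grip across it), 40 high (z), black plastic ends, about 0.3 kg, standing on its base on the counter, left of the shelf. Origin: centre of its underside. Beyond 33 mm either side of the middle its top is solid and flat, 40 mm high; the vial is between. Either way round will do. A push on the top within 70 mm of its middle does not tip it.
- vial (a point): Middle of the yellow-green vial in the top edge of the level, 29 mm above the base, axes as the level's. The vial is 64 mm long (x), 14 mm across (top 36 mm above the base), between two white cheeks 34 mm high. Two black lines round it, 23.4 mm apart, mark the middle; the pale bubble is 18 mm long.
- bubble (a joint): Where the bubble is in its gently curved vial, as an angle in rad: 0 is centred, 0.01 rad is 2.5 mm along the level's +x from the middle, limits +-0.08 (20 mm). It is between the lines within about +-0.010 rad (2.5 mm). It goes to the HIGHER end of the level, 0.010 rad (2.5 mm) for each milliradian of slope, and needs about 1 s to settle after a movement.
- shelf: Shelf board: white painted pine 460 mm long (y) by 260 deep (x) by 22 thick, top 77 mm above the counter. Stands on two fixed feet at its right (-y) end and one levelling screw foot at its left (+y) end; tips about the line through the fixed feet. Origin: on the counter on that line, midway between those feet; x to the back edge, y to the levelling foot. The foot end starts 0.9 to 1.9 mm too low.
- shelf_top (a point): Centre of the shelf's top surface, 77 mm above the counter; x to the back edge (away from the robot), y along the length towards the levelling foot, z up. The levelling foot is at y = +190 mm, x = 0.
- front_strip (a point): Point on the shelf's top, in the clear strip along its front edge where the level has room; axes as shelf_top, and 68 mm in front of it, 30 mm towards the fixed feet. The front edge lies 62 mm in front of this point; the strip is clear to 70 mm behind it.
- wing_knob: Black wing bar on the levelling foot's upright screw: 50 mm long (x), 11 thick (y, grip across it), reaching from 8 to 32 mm above the origin, over a steel hub 24 mm across. Origin: on the screw's vertical axis, 86 mm above the counter. A steel flange 34 mm across lies on the board round it, top 6 mm below the origin. Keeps its height as it turns; friction 0.06 N m, stays where left.
- knob_grip (a point): Middle of the wing bar, on the screw's axis, 20 mm above the knob's origin, axes as the knob's. CLOCKWISE from above raises the foot end: 4 mm a turn, so 4.2 mm (0.0168 rad) of bubble travel per radian. 1.4 to 3.0 rad clockwise are needed from the start; about 4.5 rad beyond level to the stop.
- canister: Black plastic canister with clipped lid, 90 mm across, 96 mm high, at the right rear of the shelf; leave it. Origin: centre of its underside.
- dripper: White ceramic dripper cone, 104 mm across its rim, 78 mm high, with a side handle, middle rear of the shelf; leave it. Origin: centre of its underside.
- scoop: Aluminium scoop, 130 mm long, 30 mm high, on the counter near the robot to its right; leave it. Origin: at its middle, on the counter.
- carafe: Glass carafe, 120 mm across, 135 mm high, with black collar and handle, on the counter at the left rear; leave it. Origin: centre of its underside.
- mug: White ceramic mug, 82 mm across, 90 mm high, on the counter at the left rear (it and the carafe may have changed places); leave it. Origin: centre of its underside.
Things that resemble listed ones, but are neither listed nor needed, are in the scene too. What is shaped like the level but red is not meant.

How it is judged:
By the outcome, as a careful person would: the job done as asked, in the order asked, and still so for the second after the job is handed in, while the arm keeps its last pose, push and grip.
It also fails if it takes over 67 s, if anything falls off the work surface, if the arm or the gripper's body presses on something with over 40 N, if the wrist force passes 120 N, or if a joint passes its speed limit or range.

## Working session

There is one attempt and no reset: what is moved stays moved. The work goes in short steps, Python scripts to look and compute and a tool call to move; the robot and the scene stay as the last step left them, time stands still between calls to the robot, and variables do not carry over. Pictures are saved under pics/ and viewed, at most 10 in all, crops included, and the job is handed in when it is done.

Besides the shell and the picture viewer there is one more tool, called after "Emit:" as name(argument=value, ...) on one line, values as JSON. move_arm: Moves the arm, as the interface text tells. Its arguments: {"type":"object","properties":{"plan":{"type":"array","items":{"type":"array","items":{"type":"number"}}},"force":{"type":"number"}},"required":["plan"]}

```bash
mkdir -p pics; cat > h.py <<'E'
import numpy as np, cv2
from plant import read_state, read_camera, close_job, tips_ahead
from scipy.spatial.transform import Rotation as R
def world(c):
    h,w=c["z_map"].shape
    K=np.array([[c["fx"],0,c["cx"]],[0,c["fy"],c["cy"]],[0,0,1]])
    u,v=np.meshgrid(np.arange(w),np.arange(h))
    p=cv2.undistortPoints(np.stack([u,v],-1).reshape(-1,1,2).astype(float),K,np.array(c["distortion"],float)).reshape(h,w,2)
    z=c["z_map"].astype(float)
    P=np.dstack([p*z[...,None],z])
    Rm=cv2.Rodrigues(np.array(c["rvec"],float))[0]
    W=(P-np.array(c["tvec"],float).ravel())@Rm
    W[z==0]=np.nan
    return W
def save(n,im,s=1):
    cv2.imwrite("pics/"+n,cv2.resize(im[...,::-1],None,fx=s,fy=s,interpolation=cv2.INTER_CUBIC))
E
python3 - <<'E'
from h import *
s=read_state();print({k:np.round(v,3) for k,v in s.items()},tips_ahead)
a=read_camera("scene");b=read_camera("top")
np.savez("c0.npz",sw=world(a),tw=world(b),sf=a["frame"],tf=b["frame"])
save("scene0.png",a["frame"]);save("top0.png",b["frame"],1.4)
E
```

```text
{'t': np.float64(0.0), 'q': array([-1.389,  0.131,  1.489, -0.   ,  1.523, -0.085]), 'dq': array([-0.001,  0.001, -0.001,  0.001,  0.002,  0.001]), 'joint_torque': array([-1.0000e-03, -5.5986e+01, -4.9176e+01,  7.7000e-02,  3.6000e-02,
       -0.0000e+00]), 'tool_pos': array([ 0.158, -0.578,  0.229]), 'orientation': array([-3.112, -0.418,  0.   ]), 'force': array([-0.943,  0.846, -0.547]), 'wrist_torque': array([ 0.013, -0.062, -0.015]), 'gripper_force': np.float64(0.0), 'opening': np.float64(0.093)} 0.011
```

View pics/scene0.png

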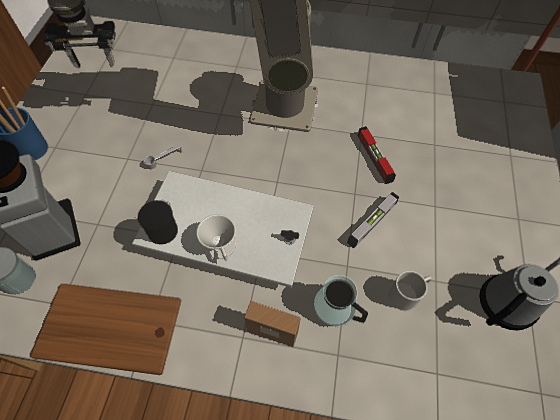

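View pics/top0.png

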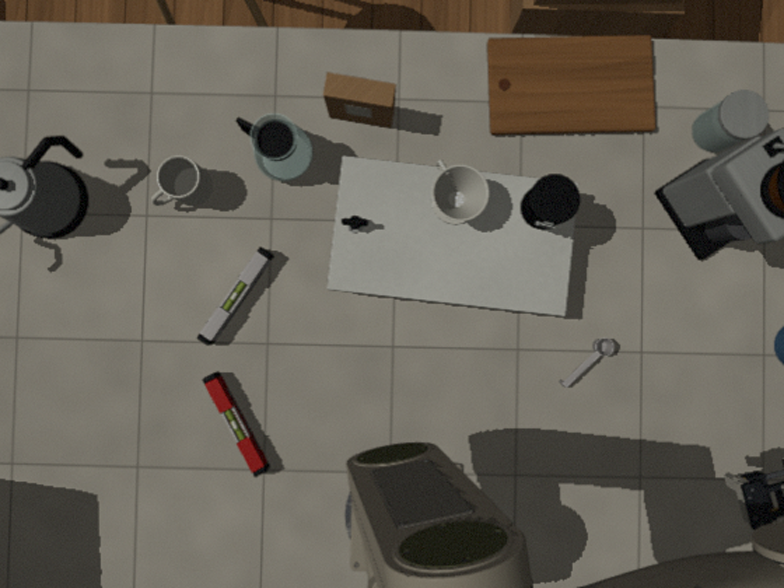

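Seen in the scene picture: the aluminium level at (375,219) and its red look-alike at (376,154), which is rejected. The shelf has its wing knob at (289,236), and the front strip runs along the robot side. In the top picture the level is at (235,296) and the knob at (355,222). The close crop and measurements come next.

```bash
python3 - <<'E'
from h import *
d=np.load("c0.npz")
def near(W,u,v,r,lo,hi):
    m=np.zeros(W.shape[:2],bool);m[v-r:v+r,u-r:u+r]=1
    return m&(W[...,2]>lo)&(W[...,2]<hi)
for n,W,l,k,s in (("scene",d["sw"],(375,219),(289,236),(222,215)),("top",d["tw"],(168,211),(253,159),(322,168))):
    m=near(W,*l,40,.022,.055);P=W[m]
    r=cv2.minAreaRect((P[:,:2]*1000).astype(np.float32));print(n,"level",m.sum(),r,np.median(P[:,2]))
    m=near(W,*k,12,.092,.14);P=W[m];print("knob",m.sum(),P.mean(0),P.max(0),cv2.minAreaRect((P[:,:2]*1000).astype(np.float32)))
    m=near(W,*s,110,.068,.084);P=W[m];print("shelf",m.sum(),cv2.minAreaRect((P[:,:2]*1000).astype(np.float32)),np.median(P[:,2]))
save("crop0.png",np.hstack([d["sf"][180:260,335:415],d["sf"][196:276,249:329]]),5)
E
```

```text
scene level 641 ((411.11871337890625, 361.04473876953125), (61.10587692260742, 273.70635986328125), 66.19974517822266) 0.03834575775947563
knob 138 [0.57975596 0.11367304 0.11107552] [0.58947948 0.13752692 0.12260512] ((577.2860717773438, 112.85464477539062), (23.827470779418945, 45.53183364868164), 17.81450843811035)
shelf 10581 ((484.7659912109375, -95.28762817382812), (751.4319458007812, 517.8257446289062), 15.722784996032715) 0.07611289079466915
top level 874 ((435.0765075683594, 348.3500671386719), (28.6677303314209, 220.33836364746094), 56.8466911315918) 0.039153848408371245
knob 124 [0.57587858 0.11078078 0.11422879] [0.58769417 0.134844   0.12224232] ((577.0365600585938, 110.56356811523438), (23.908002853393555, 46.337562561035156), 19.21949577331543)
shelf 13866 ((625.1918334960938, -37.332122802734375), (550.81640625, 381.8563537597656), 84.88133239746094) 0.07713582136414995
```

View pics/crop0.png

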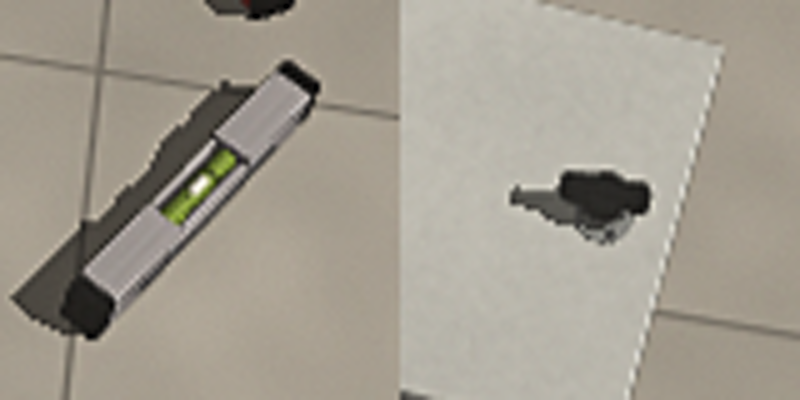

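The crop confirms the aluminium level: green vial, black ends, with the bubble in the middle. The knob's wing bar lies roughly along the shelf's length. I still need the shelf rectangle cleanly.

```bash
python3 - <<'E'
from h import *
d=np.load("c0.npz")
for n,W,F,(u,v) in (("scene",d["sw"],d["sf"],(270,260)),("top",d["tw"],d["tf"],(280,190))):
    m=((W[...,2]>.070)&(W[...,2]<.082)).astype(np.uint8)
    m=cv2.morphologyEx(m,cv2.MORPH_OPEN,np.ones((3,3)))
    _,L=cv2.connectedComponents(m,connectivity=4);P=W[L==L[v,u]]
    r=cv2.minAreaRect((P[:,:2]*1000).astype(np.float32));print(n,len(P),r,"\n",cv2.boxPoints(r))
    A=np.c_[P[:,:2],np.ones(len(P))];print("plane",np.linalg.lstsq(A,P[:,2],rcond=None)[0])
W=d["tw"]
m=np.zeros(W.shape[:2],bool);m[145:173,241:267]=1
m&=(W[...,2]>.114)&(W[...,2]<.13);P=W[m];r=cv2.minAreaRect((P[:,:2]*1000).astype(np.float32));print("knobtop",m.sum(),r,np.median(P[:,2]))
E
```

```text
scene 10052 ((558.8997192382812, -75.38410949707031), (459.6313781738281, 262.7282409667969), 84.85272979736328) 
 [[ 407.44717 -292.48758]
 [ 669.11597 -316.0585 ]
 [ 710.3523   141.71936]
 [ 448.68347  165.29028]]
plane [ 5.77824349e-05 -1.92229003e-03  7.59325494e-02]
top 13342 ((560.9046630859375, -77.66162109375), (459.00640869140625, 260.9368591308594), 84.87312316894531) 
 [[ 410.44943 -294.58777]
 [ 670.3424  -317.90552]
 [ 711.35986  139.26453]
 [ 451.46692  162.58228]]
plane [ 0.00034415 -0.00259621  0.07669929]
knobtop 74 ((576.2633666992188, 111.38075256347656), (10.535309791564941, 46.671905517578125), 1.4680242538452148) 0.11816183233607579
```

```bash
cat >> h.py <<'E'
def pose():
    s=read_state();r=R.from_rotvec(s["orientation"]);x=r.as_matrix()[:,0]
    return np.array(s["tool_pos"]),np.degrees(np.arctan2(x[1],x[0])),r
def plan(wps,n,p=None,f=None):
    """wps: [(x,y,z,heading deg of tool x)], n rows each; prints rows turn z, shift x,y,z"""
    if p is None: p,f,_=pose()
    p=np.array(p,float)
    for w,k in zip(wps,n):
        dp=(np.array(w[:3])-p)/k; df=(w[3]-f)/k
        print("leg rows",k)
        for i in range(k):
            a=np.radians(f);X=np.array([np.cos(a),np.sin(a),0]);Y=np.array([np.sin(a),-np.cos(a),0])
            print("  %.2f | %.2f %.2f %.2f"%(-df/6,dp@X/.025,dp@Y/.025,-dp[2]/.025))
            f+=df;p=p+dp
E
python3 - <<'E'
from h import *
plan([(.45,-.25,.22,15.3),(.435,.348,.15,146.85),(.435,.348,.016,146.85)],[14,26,10])
E
```

```text
leg rows 14
  -0.00 | 1.05 -0.68 0.02
  -0.00 | 1.05 -0.68 0.02
  -0.00 | 1.05 -0.68 0.02
  -0.00 | 1.05 -0.68 0.02
  -0.00 | 1.05 -0.68 0.02
  -0.00 | 1.05 -0.68 0.02
  -0.00 | 1.05 -0.68 0.02
  -0.00 | 1.05 -0.68 0.02
  -0.00 | 1.05 -0.68 0.02
  -0.00 | 1.05 -0.68 0.02
  -0.00 | 1.05 -0.68 0.02
  -0.00 | 1.05 -0.68 0.02
  -0.00 | 1.05 -0.68 0.02
  -0.00 | 1.05 -0.68 0.02
leg rows 26
  -0.84 | 0.22 -0.89 0.11
  -0.84 | 0.30 -0.87 0.11
  -0.84 | 0.37 -0.84 0.11
  -0.84 | 0.45 -0.80 0.11
  -0.84 | 0.52 -0.76 0.11
  -0.84 | 0.58 -0.71 0.11
  -0.84 | 0.64 -0.66 0.11
  -0.84 | 0.70 -0.60 0.11
  -0.84 | 0.75 -0.54 0.11
  -0.84 | 0.79 -0.47 0.11
  -0.84 | 0.83 -0.40 0.11
  -0.84 | 0.86 -0.32 0.11
  -0.84 | 0.89 -0.24 0.11
  -0.84 | 0.91 -0.17 0.11
  -0.84 | 0.92 -0.09 0.11
  -0.84 | 0.92 -0.00 0.11
  -0.84 | 0.92 0.08 0.11
  -0.84 | 0.91 0.16 0.11
  -0.84 | 0.89 0.24 0.11
  -0.84 | 0.86 0.31 0.11
  -0.84 | 0.83 0.39 0.11
  -0.84 | 0.80 0.46 0.11
  -0.84 | 0.75 0.53 0.11
  -0.84 | 0.70 0.59 0.11
  -0.84 | 0.65 0.65 0.11
  -0.84 | 0.59 0.71 0.11
leg rows 10
  -0.00 | -0.00 -0.00 0.54
  -0.00 | -0.00 -0.00 0.54
  -0.00 | -0.00 -0.00 0.54
  -0.00 | -0.00 -0.00 0.54
  -0.00 | -0.00 -0.00 0.54
  -0.00 | -0.00 -0.00 0.54
  -0.00 | -0.00 -0.00 0.54
  -0.00 | -0.00 -0.00 0.54
  -0.00 | -0.00 -0.00 0.54
  -0.00 | -0.00 -0.00 0.54
```

Emit:
move_arm(plan=[[0,0,0,1,-0.65,0,93],[0,0,0,1,-0.65,0,93],[0,0,0,1,-0.65,0,93],[0,0,0,1,-0.65,0,93],[0,0,0,1,-0.65,0,93],[0,0,0,1,-0.65,0,93],[0,0,0,1,-0.65,0,93],[0,0,0,1,-0.65,0,93],[0,0,0,1,-0.65,0,93],[0,0,0,1,-0.65,0,93]])

```text
t: 1.1
tool_pos: [0.357, -0.3549, 0.2292]
orientation: [-3.113, -0.418, 0.001]
force: [0.2, -0.2, -0.0]
opening: 0.0928
gripper_force: 0.0
```

Emit:
move_arm(plan=[[0,0,0,1,-0.65,0,93],[0,0,0,1,-0.65,0,93],[0,0,0,1,-0.65,0,93],[0,0,0,1,-0.65,0,93],[0,0,-0.84,0.2,-0.9,0.1,93],[0,0,-0.84,0.3,-0.87,0.1,93],[0,0,-0.84,0.37,-0.84,0.1,93],[0,0,-0.84,0.45,-0.8,0.1,93],[0,0,-0.84,0.52,-0.76,0.1,93],[0,0,-0.84,0.58,-0.71,0.1,93]])

```text
t: 2.1
tool_pos: [0.4319, -0.1282, 0.2141]
orientation: [-2.894, -1.221, 0.001]
force: [-0.6, -0.3, -0.3]
opening: 0.0928
gripper_force: 0.0
```

Emit:
move_arm(plan=[[0,0,-0.84,0.64,-0.66,0.1,93],[0,0,-0.84,0.7,-0.6,0.1,93],[0,0,-0.84,0.75,-0.54,0.1,93],[0,0,-0.84,0.79,-0.47,0.1,93],[0,0,-0.84,0.83,-0.4,0.1,93],[0,0,-0.84,0.86,-0.32,0.1,93],[0,0,-0.84,0.89,-0.24,0.1,93],[0,0,-0.84,0.91,-0.17,0.1,93],[0,0,-0.84,0.92,-0.09,0.1,93],[0,0,-0.84,0.92,0,0.1,93]])

```text
t: 3.1
tool_pos: [0.4268, 0.102, 0.1892]
orientation: [-2.099, -2.337, 0.001]
force: [0.7, 0.9, -0.5]
opening: 0.0931
gripper_force: 0.0
```

Emit:
move_arm(plan=[[0,0,-0.84,0.92,0.08,0.1,93],[0,0,-0.84,0.91,0.16,0.1,93],[0,0,-0.84,0.89,0.24,0.1,93],[0,0,-0.84,0.86,0.31,0.1,93],[0,0,-0.84,0.83,0.39,0.1,93],[0,0,-0.84,0.8,0.46,0.1,93],[0,0,-0.84,0.75,0.53,0.1,93],[0,0,-0.84,0.7,0.59,0.1,93],[0,0,-0.84,0.65,0.65,0.1,93],[0,0,-0.84,0.6,0.7,0.1,93]])

```text
t: 4.1
tool_pos: [0.4223, 0.3318, 0.164]
orientation: [-0.904, -3.008, 0.001]
force: [0.4, -0.1, 0.9]
opening: 0.0928
gripper_force: 0.0
```

```bash
python3 - <<'E'
from h import *
s=read_state();p,f,_=pose();print(s["t"],p,f,s["q"])
c=read_camera("wrist");W=world(c);save("w1.png",c["frame"])
m=(W[...,2]>.03)&(W[...,2]<.05)&(np.hypot(W[...,0]-.435,W[...,1]-.348)<.14)
P=W[m];print(m.sum(),cv2.minAreaRect((P[:,:2]*1000).astype(np.float32)),np.median(P[:,2]))
E
```

```text
4.1 [0.42225793 0.33181898 0.16403939] 146.53697614190352 [ 5.70583009e-01  1.57052133e-03  1.74365059e+00 -4.66831677e-05
  1.39719853e+00 -4.16165404e-01]
5668 ((432.7456359863281, 352.06842041015625), (28.201560974121094, 214.70040893554688), 56.91493225097656) 0.0399140791543571
```

```bash
python3 - <<'E'
from h import *
plan([(.434,.3495,.09,146.9),(.434,.3495,.015,146.9)],[4,6])
E
```

```text
leg rows 4
  0.00 | -0.02 0.19 0.74
  0.00 | -0.02 0.19 0.74
  0.00 | -0.02 0.19 0.74
  0.00 | -0.02 0.19 0.74
leg rows 6
  -0.00 | -0.00 -0.00 0.50
  -0.00 | -0.00 -0.00 0.50
  -0.00 | -0.00 -0.00 0.50
  -0.00 | -0.00 -0.00 0.50
  -0.00 | -0.00 -0.00 0.50
  -0.00 | -0.00 -0.00 0.50
```

View pics/w1.png

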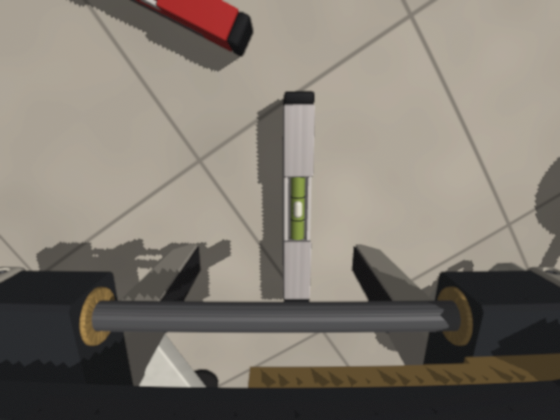

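The wrist view shows the aluminium level upright with its vial at (299,208), about 2 cm off the finger midline, and the red one at the top left. Now descending and gripping.

Emit:
move_arm(plan=[[0,0,0,0,0.19,0.74,93],[0,0,0,0,0.19,0.74,93],[0,0,0,0,0.19,0.74,93],[0,0,0,0,0.19,0.74,93],[0,0,0,0,0,0.5,93],[0,0,0,0,0,0.5,93],[0,0,0,0,0,0.5,93],[0,0,0,0,0,0.5,93],[0,0,0,0,0,0.5,93],[0,0,0,0,0,0.5,93]])

```text
t: 5.15
tool_pos: [0.4333, 0.3469, 0.0148]
orientation: [0.91, 3.007, 0.0]
force: [0.3, -0.6, 0.1]
opening: 0.0933
gripper_force: 0.0
```

Emit:
move_arm(plan=[[0,0,0,0,0,0,20],[0,0,0,0,0,0,20],[0,0,0,0,0,0,20],[0,0,0,0,0,0,20],[0,0,0,0,0,0,20],[0,0,0,0,0,0,20],[0,0,0,0,0,0,20],[0,0,0,0,0,0,20],[0,0,0,0,0,0,20],[0,0,0,0,0,0,20]], force=25)

```text
t: 6.15
tool_pos: [0.4333, 0.347, 0.0157]
orientation: [0.91, 3.007, 0.001]
force: [0.0, 1.0, 0.2]
opening: 0.0276
gripper_force: 25.0
```

```bash
python3 - <<'E'
from h import *
p,f,r=pose();print(p,f)
plan([(.434,.349,.19,f),(.4896,-.1003,.19,84.86),(.4896,-.1003,.102,84.86)],[7,23,5])
E
```

```text
[0.43334117 0.34700839 0.01573464] 146.3307442276518
leg rows 7
  -0.00 | 0.00 0.01 -1.00
  -0.00 | 0.00 0.01 -1.00
  -0.00 | 0.00 0.01 -1.00
  -0.00 | 0.00 0.01 -1.00
  -0.00 | 0.00 0.01 -1.00
  -0.00 | 0.00 0.01 -1.00
  -0.00 | 0.00 0.01 -1.00
leg rows 23
  0.45 | -0.51 -0.60 0.00
  0.45 | -0.54 -0.57 0.00
  0.45 | -0.57 -0.55 0.00
  0.45 | -0.59 -0.52 0.00
  0.45 | -0.62 -0.49 0.00
  0.45 | -0.64 -0.46 0.00
  0.45 | -0.66 -0.43 0.00
  0.45 | -0.68 -0.40 0.00
  0.45 | -0.70 -0.37 0.00
  0.45 | -0.71 -0.34 0.00
  0.45 | -0.73 -0.30 0.00
  0.45 | -0.74 -0.27 0.00
  0.45 | -0.75 -0.23 0.00
  0.45 | -0.76 -0.20 0.00
  0.45 | -0.77 -0.16 0.00
  0.45 | -0.78 -0.13 0.00
  0.45 | -0.78 -0.09 0.00
  0.45 | -0.79 -0.05 0.00
  0.45 | -0.79 -0.02 0.00
  0.45 | -0.79 0.02 0.00
  0.45 | -0.79 0.06 0.00
  0.45 | -0.78 0.09 0.00
  0.45 | -0.78 0.13 0.00
leg rows 5
  -0.00 | 0.00 0.00 0.70
  -0.00 | 0.00 0.00 0.70
  -0.00 | 0.00 0.00 0.70
  -0.00 | 0.00 0.00 0.70
  -0.00 | 0.00 0.00 0.70
```

Emit:
move_arm(plan=[[0,0,0,0,0,-1,20],[0,0,0,0,0,-1,20],[0,0,0,0,0,-1,20],[0,0,0,0,0,-1,20],[0,0,0,0,0,-1,20],[0,0,0,0,0,-1,20],[0,0,0,0,0,-1,20],[0,0,0.45,-0.51,-0.6,0,20],[0,0,0.45,-0.54,-0.57,0,20],[0,0,0.45,-0.57,-0.55,0,20]])

```text
t: 7.15
tool_pos: [0.4397, 0.2873, 0.1899]
orientation: [-1.122, -2.933, 0.002]
force: [0.3, 0.2, -4.2]
opening: 0.0281
gripper_force: 25.0
```

Emit:
move_arm(plan=[[0,0,0.45,-0.59,-0.52,0,20],[0,0,0.45,-0.62,-0.49,0,20],[0,0,0.45,-0.64,-0.46,0,20],[0,0,0.45,-0.66,-0.43,0,20],[0,0,0.45,-0.68,-0.4,0,20],[0,0,0.45,-0.7,-0.37,0,20],[0,0,0.45,-0.71,-0.34,0,20],[0,0,0.45,-0.73,-0.3,0,20],[0,0,0.45,-0.74,-0.27,0,20],[0,0,0.45,-0.75,-0.23,0,20]])

```text
t: 8.15
tool_pos: [0.4632, 0.0916, 0.1898]
orientation: [-1.776, -2.59, 0.002]
force: [0.8, -0.5, -3.9]
opening: 0.0276
gripper_force: 25.0
```

Emit:
move_arm(plan=[[0,0,0.45,-0.76,-0.2,0,20],[0,0,0.45,-0.77,-0.16,0,20],[0,0,0.45,-0.78,-0.13,0,20],[0,0,0.45,-0.78,-0.09,0,20],[0,0,0.45,-0.79,-0.05,0,20],[0,0,0.45,-0.79,-0.02,0,20],[0,0,0.45,-0.79,0.02,0,20],[0,0,0.45,-0.79,0.06,0,20],[0,0,0.45,-0.78,0.09,0,20],[0,0,0.45,-0.78,0.13,0,20]])

```text
t: 9.15
tool_pos: [0.4855, -0.104, 0.1897]
orientation: [-2.331, -2.103, 0.002]
force: [0.1, -0.6, -3.3]
opening: 0.0275
gripper_force: 25.0
```

```bash
python3 - <<'E'
from h import *
s=read_state();p,f,r=pose();print(s["t"],p,f,s["force"],s["opening"])
plan([(.4896,-.1003,.100,84.86),(.4896,-.1003,.092,84.86)],[5,4])
E
```

```text
9.15 [ 0.48554108 -0.10401175  0.18969594] 84.11098199828476 [ 0.12811002 -0.61995606 -3.32059159] 0.027506933443440656
leg rows 5
  -0.02 | 0.03 0.03 0.72
  -0.02 | 0.03 0.03 0.72
  -0.02 | 0.03 0.03 0.72
  -0.02 | 0.03 0.03 0.72
  -0.02 | 0.03 0.03 0.72
leg rows 4
  -0.00 | -0.00 0.00 0.08
  -0.00 | -0.00 0.00 0.08
  -0.00 | -0.00 0.00 0.08
  -0.00 | -0.00 0.00 0.08
```

Next: lower to the shelf, then open.

Emit:
move_arm(plan=[[0,0,-0.02,0.03,0.03,0.72,20],[0,0,-0.02,0.03,0.03,0.72,20],[0,0,-0.02,0.03,0.03,0.72,20],[0,0,-0.02,0.03,0.03,0.72,20],[0,0,-0.02,0.03,0.03,0.72,20],[0,0,0,0,0,0.08,20],[0,0,0,0,0,0.08,20],[0,0,0,0,0,0.08,20],[0,0,0,0,0,0.04,20],[0,0,0,0,0,0,20]])

```text
t: 10.15
tool_pos: [0.4908, -0.1002, 0.0943]
orientation: [2.319, 2.118, 0.001]
force: [0.0, -0.4, -4.0]
opening: 0.0279
gripper_force: 25.0
```

Emit:
move_arm(plan=[[0,0,0,0,0,0.03,20],[0,0,0,0,0,0.03,20],[0,0,0,0,0,0.02,20],[0,0,0,0,0,0,20],[0,0,0,0,0,0,50],[0,0,0,0,0,0,50],[0,0,0,0,0,0,50],[0,0,0,0,0,0,50],[0,0,0,0,0,-0.2,50],[0,0,0,0,0,-0.6,50]])

```text
t: 11.15
tool_pos: [0.4892, -0.0997, 0.1108]
orientation: [-2.317, -2.117, 0.002]
force: [-0.1, -0.1, 0.6]
opening: 0.0502
gripper_force: 0.0
```

Emit:
move_arm(plan=[[0,0,0,0,0,-1,50],[0,0,0,0,0,-1,50],[0,0,0,0,0,-1,50],[0,0,0,-0.5,0,-0.5,50],[0,0,0,-1,0,0,50],[0,0,0,-1,0,0,50],[0,0,0,-0.5,0,0,50],[0,0,0,0,0,0,50],[0,0,0,0,0,0,50],[0,0,0,0,0,0,50]])

```text
t: 12.15
tool_pos: [0.4836, -0.174, 0.199]
orientation: [-2.318, -2.119, -0.0]
force: [-0.1, 1.0, -0.4]
opening: 0.0499
gripper_force: 0.0
```

```bash
python3 - <<'E'
from h import *
s=read_state();p,f,r=pose();print(s["t"],p,f,s["force"],s["opening"])
c=read_camera("wrist");W=world(c);save("w2.png",c["frame"])
np.savez("w2.npz",W=W,F=c["frame"])
m=(W[...,2]>.110)&(W[...,2]<.122)&(np.hypot(W[...,0]-.49,W[...,1]+.10)<.125)
P=W[m];print(m.sum(),cv2.minAreaRect((P[:,:2]*1000).astype(np.float32)),np.median(P[:,2]))
E
```

```text
12.15 [ 0.48359409 -0.17398484  0.19897079] 84.85354713740489 [-0.09040138  1.00983149 -0.37404382] 0.04990960927831932
8132 ((544.9207763671875, -111.22657775878906), (199.34303283691406, 137.6124725341797), 85.16459655761719) 0.11658066642326113
```

View pics/w2.png

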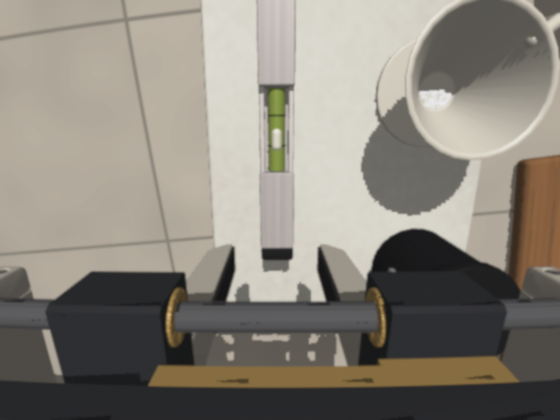

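Level stands on the front strip, released; the vial spans rows 88–171 at column 277, with the bubble near row 138, displaced toward the fixed-foot end. I'll quantify it.

```bash
cat >> h.py <<'E'
def vial(c,u,v,hw,hv):
    """vial seen about pixel (u,v): offset of bubble in mm along world +y-ish level axis"""
    F=c["frame"].astype(float);K=np.array([[c["fx"],0,c["cx"]],[0,c["fy"],c["cy"]],[0,0,1]])
    Rm=cv2.Rodrigues(np.array(c["rvec"],float))[0];t=np.array(c["tvec"],float).ravel();o=-Rm.T@t
    def toplane(uv,z):
        q=cv2.undistortPoints(np.array(uv,float).reshape(-1,1,2),K,np.array(c["distortion"],float)).reshape(-1,2)
        d=np.c_[q,np.ones(len(q))]@Rm
        return o+d*((z-o[2])/d[:,2])[:,None]
    sub=np.s_[v-hv:v+hv,u-hw:u+hw]
    G=F[sub];sat=G.max(2)-G.min(2)
    ys,xs=np.nonzero((sat>45)&(G[...,1]>=G[...,0]-5)&(G[...,1]>G[...,2]+40))
    ax=np.array([np.cos(np.radians(84.86)),np.sin(np.radians(84.86))])
    g=toplane(np.c_[xs+u-hw,ys+v-hv],.112)[:,:2]@ax*1000
    xg=np.median(xs)
    yy,xx=np.mgrid[:G.shape[0],:G.shape[1]]
    side=toplane(np.c_[xs+u-hw,ys+v-hv],.112)[:,:2]@np.array([ax[1],-ax[0]])*1000
    P=toplane(np.c_[xx.ravel()+u-hw,yy.ravel()+v-hv],.112)[:,:2]*1000
    a=P@ax;b=P@np.array([ax[1],-ax[0]])
    near=(abs(b-np.median(side))<2.5)&(a>g.min())&(a<g.max())
    mid=(np.percentile(g,.5)+np.percentile(g,99.5))/2
    bins=np.arange(-34,35,1.0);k=np.digitize(a[near]-mid,bins)
    B=G.reshape(-1,3)[near]
    return g.min(),g.max(),mid,[(bins[i-1]+.5,np.round(B[k==i].mean(0)).astype(int).tolist()) for i in range(1,len(bins)) if (k==i).any()]
E
python3 - <<'E'
from h import *
c=read_camera("wrist")
r=vial(c,277,130,22,60);print(r[:3])
for x in r[3]:print(*x)
E
```

```text
(np.float64(-84.54119282372021), np.float64(-22.371901028254733), np.float64(-53.456727982708756))
-31.5 [124, 137, 74]
-30.5 [129, 145, 70]
-29.5 [129, 146, 69]
-28.5 [130, 146, 70]
-27.5 [130, 146, 70]
-26.5 [129, 146, 70]
-25.5 [129, 146, 70]
-24.5 [130, 146, 70]
-23.5 [130, 146, 70]
-22.5 [130, 146, 70]
-21.5 [130, 146, 70]
-20.5 [129, 146, 70]
-19.5 [130, 146, 70]
-18.5 [130, 146, 70]
-17.5 [130, 146, 70]
-16.5 [130, 146, 71]
-15.5 [128, 140, 81]
-14.5 [137, 140, 113]
-13.5 [158, 156, 140]
-12.5 [181, 177, 162]
-11.5 [200, 196, 180]
-10.5 [205, 201, 185]
-9.5 [206, 202, 185]
-8.5 [206, 202, 185]
-7.5 [206, 202, 185]
-6.5 [206, 202, 186]
-5.5 [206, 202, 186]
-4.5 [206, 202, 186]
-3.5 [206, 202, 186]
-2.5 [209, 205, 189]
-1.5 [214, 211, 196]
-0.5 [220, 218, 203]
0.5 [213, 212, 190]
1.5 [189, 192, 155]
2.5 [146, 158, 95]
3.5 [132, 149, 72]
4.5 [131, 148, 71]
5.5 [132, 148, 71]
6.5 [132, 148, 71]
7.5 [132, 148, 71]
8.5 [132, 148, 72]
9.5 [131, 148, 71]
10.5 [123, 139, 68]
11.5 [96, 107, 56]
12.5 [106, 118, 60]
13.5 [125, 140, 68]
14.5 [132, 148, 72]
15.5 [132, 149, 72]
16.5 [132, 149, 72]
17.5 [132, 149, 72]
18.5 [132, 149, 72]
19.5 [133, 149, 72]
20.5 [132, 149, 72]
21.5 [133, 149, 72]
22.5 [133, 149, 72]
23.5 [133, 150, 72]
24.5 [133, 150, 73]
25.5 [133, 150, 73]
26.5 [133, 150, 73]
27.5 [133, 150, 73]
28.5 [133, 150, 73]
29.5 [131, 147, 72]
30.5 [118, 133, 66]
31.5 [94, 105, 54]
```

Bubble spans about -15 to +2 mm with the lines at ±11.7, so it sits ≈ -6.6 mm off: about 1.57 rad (90°) clockwise. I'll move toward the knob and take a closer look on the way.

```bash
python3 - <<'E'
from h import *
plan([(.56,.04,.20,91.5)],[10])
E
```

```text
leg rows 10
  -0.11 | 0.88 0.23 -0.00
  -0.11 | 0.88 0.24 -0.00
  -0.11 | 0.87 0.25 -0.00
  -0.11 | 0.87 0.26 -0.00
  -0.11 | 0.87 0.27 -0.00
  -0.11 | 0.86 0.28 -0.00
  -0.11 | 0.86 0.29 -0.00
  -0.11 | 0.86 0.30 -0.00
  -0.11 | 0.85 0.31 -0.00
  -0.11 | 0.85 0.32 -0.00
```

Emit:
move_arm(plan=[[0,0,-0.11,0.88,0.23,0,50],[0,0,-0.11,0.88,0.24,0,50],[0,0,-0.11,0.87,0.25,0,50],[0,0,-0.11,0.87,0.26,0,50],[0,0,-0.11,0.87,0.27,0,50],[0,0,-0.11,0.86,0.28,0,50],[0,0,-0.11,0.86,0.29,0,50],[0,0,-0.11,0.86,0.3,0,50],[0,0,-0.11,0.85,0.31,0,50],[0,0,-0.11,0.85,0.32,0,50]])

```text
t: 13.25
tool_pos: [0.5608, 0.0405, 0.1991]
orientation: [-2.192, -2.251, -0.0]
force: [-0.3, 0.7, -0.1]
opening: 0.0499
gripper_force: 0.0
```

```bash
python3 - <<'E'
from h import *
s=read_state();p,f,r=pose();print(s["t"],p,f)
c=read_camera("wrist");W=world(c);save("w3.png",c["frame"])
m=(W[...,2]>.112)&(W[...,2]<.125)&(np.hypot(W[...,0]-.577,W[...,1]-.112)<.04)
P=W[m];print(m.sum(),cv2.minAreaRect((P[:,:2]*1000).astype(np.float32)),np.median(P[:,2]))
E
```

```text
13.25 [0.56075922 0.04051459 0.19912463] 91.51646048464863
886 ((574.0692749023438, 113.54940795898438), (49.137306213378906, 15.77224063873291), 89.03675842285156) 0.1175763110768086
```

View pics/w3.png

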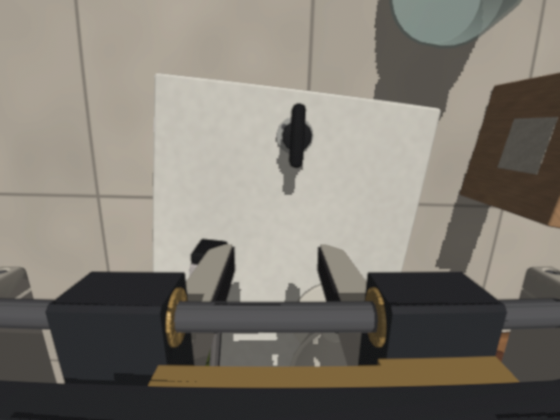

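The knob's wing bar is at (298,135), nearly parallel to the tool x axis, about 14 mm right of the finger midline. Next: move over it, descend and grip.

```bash
python3 - <<'E'
from h import *
plan([(.5755,.1125,.15,90.2),(.5755,.1125,.1075,90.2)],[5,5])
E
```

```text
leg rows 5
  0.05 | 0.55 0.13 0.39
  0.05 | 0.55 0.13 0.39
  0.05 | 0.55 0.12 0.39
  0.05 | 0.55 0.12 0.39
  0.05 | 0.55 0.12 0.39
leg rows 5
  -0.00 | -0.00 0.00 0.34
  -0.00 | -0.00 0.00 0.34
  -0.00 | -0.00 0.00 0.34
  -0.00 | -0.00 0.00 0.34
  -0.00 | -0.00 0.00 0.34
```

Emit:
move_arm(plan=[[0,0,0.05,0.55,0.13,0.39,50],[0,0,0.05,0.55,0.13,0.39,50],[0,0,0.05,0.55,0.12,0.39,50],[0,0,0.05,0.55,0.12,0.39,50],[0,0,0.05,0.55,0.12,0.39,50],[0,0,0,0,0,0.34,50],[0,0,0,0,0,0.34,50],[0,0,0,0,0,0.34,50],[0,0,0,0,0,0.34,50],[0,0,0,0,0,0.34,50]])

```text
t: 14.3
tool_pos: [0.5752, 0.1073, 0.1073]
orientation: [2.223, 2.219, 0.0]
force: [0.3, 0.0, 0.0]
opening: 0.0498
gripper_force: 0.0
```

Emit:
move_arm(plan=[[0,0,0,0,0,0,5],[0,0,0,0,0,0,5],[0,0,0,0,0,0,5],[0,0,0,0,0,0,5],[0,0,0,0,0,0,5],[0,0,0,0,0,0,5],[0,0,0,0,0,0,5],[0,0,0,0,0,0,5],[0,0,0,0,0,0,5],[0,0,0,0,0,0,5]], force=20)

```text
t: 15.3
tool_pos: [0.5757, 0.1079, 0.1083]
orientation: [2.222, 2.219, 0.002]
force: [3.6, 0.1, 1.1]
opening: 0.0111
gripper_force: 20.0
```

Emit:
move_arm(plan=[[0,0,0,0,0,0,25],[0,0,0,0,0,0,25],[0,0,0,0.1,0.02,0,25],[0,0,0,0.1,0.02,0,25],[0,0,0,0,0,0,25],[0,0,0,0,0,0,5],[0,0,0,0,0,0,5],[0,0,0,0,0,0,5],[0,0,0,0,0,0,5],[0,0,0,0,0,0,5]], force=20)

```text
t: 16.3
tool_pos: [0.5759, 0.1128, 0.1079]
orientation: [-2.223, -2.22, 0.001]
force: [-3.4, 0.1, 2.2]
opening: 0.0107
gripper_force: 20.0
```

Emit:
move_arm(plan=[[0,0,1,0,0,0,5],[0,0,1,0,0,0,5],[0,0,1,0,0,0,5],[0,0,1,0,0,0,5],[0,0,0,0,0,0,5],[0,0,0,0,0,0,5],[0,0,0,0,0,0,5],[0,0,0,0,0,0,5],[0,0,0,0,0,0,5],[0,0,0,0,0,0,5]])

```text
t: 17.3
tool_pos: [0.5762, 0.1127, 0.1079]
orientation: [2.635, 1.71, -0.0]
force: [-2.1, 0.2, 0.7]
opening: 0.0111
gripper_force: 20.0
```

Emit:
move_arm(plan=[[0,0,1,0,0,0,5],[0,0,1,0,0,0,5],[0,0,1,0,0,0,5],[0,0,1,0,0,0,5],[0,0,1,0,0,0,5],[0,0,1,0,0,0,5],[0,0,1,0,0,0,5],[0,0,1,0,0,0,5],[0,0,1,0,0,0,5],[0,0,1,0,0,0,5]])

```text
t: 18.3
tool_pos: [0.5766, 0.1121, 0.1079]
orientation: [3.137, 0.156, 0.001]
force: [0.8, -3.4, -1.0]
opening: 0.0107
gripper_force: 20.0
```

Emit:
move_arm(plan=[[0,0,1,0,0,0,5],[0,0,0,0,0,0,5],[0,0,0,0,0,0,5],[0,0,0,0,0,0,25],[0,0,0,0,0,0,25],[0,0,0,0,0,0,25],[0,0,0,0,0,-0.3,25],[0,0,0,0,0,-0.8,25],[0,0,0,0,0,-1,25],[0,0,0,0,0,-1,25]])

```text
t: 19.3
tool_pos: [0.576, 0.113, 0.1866]
orientation: [-3.141, 0.001, 0.0]
force: [0.8, -0.0, -0.2]
opening: 0.0253
gripper_force: 0.0
```

```bash
python3 - <<'E'
from h import *
s=read_state();p,f,r=pose();print(s["t"],p,f,s["q"],s["force"])
plan([(.49,-.178,.20,84.86)],[20])
E
```

```text
19.3 [0.57596255 0.1129814  0.18660524] -0.03323123706951606 [1.06233958e-01 1.18779457e-01 1.57964557e+00 2.00033502e-04
 1.44344421e+00 1.67758487e+00] [ 0.78198871 -0.02486149 -0.15972104]
leg rows 20
  -0.71 | -0.17 0.58 -0.03
  -0.71 | -0.21 0.57 -0.03
  -0.71 | -0.26 0.55 -0.03
  -0.71 | -0.30 0.53 -0.03
  -0.71 | -0.33 0.51 -0.03
  -0.71 | -0.37 0.48 -0.03
  -0.71 | -0.41 0.45 -0.03
  -0.71 | -0.44 0.42 -0.03
  -0.71 | -0.47 0.39 -0.03
  -0.71 | -0.49 0.35 -0.03
  -0.71 | -0.52 0.31 -0.03
  -0.71 | -0.54 0.27 -0.03
  -0.71 | -0.56 0.23 -0.03
  -0.71 | -0.58 0.19 -0.03
  -0.71 | -0.59 0.15 -0.03
  -0.71 | -0.60 0.10 -0.03
  -0.71 | -0.60 0.06 -0.03
  -0.71 | -0.61 0.01 -0.03
  -0.71 | -0.61 -0.03 -0.03
  -0.71 | -0.60 -0.07 -0.03
```

Emit:
move_arm(plan=[[0,0,-0.71,-0.17,0.58,-0.03,25],[0,0,-0.71,-0.21,0.57,-0.03,25],[0,0,-0.71,-0.26,0.55,-0.03,25],[0,0,-0.71,-0.3,0.53,-0.03,25],[0,0,-0.71,-0.33,0.51,-0.03,25],[0,0,-0.71,-0.37,0.48,-0.03,25],[0,0,-0.71,-0.41,0.45,-0.03,25],[0,0,-0.71,-0.44,0.42,-0.03,25],[0,0,-0.71,-0.47,0.39,-0.03,25],[0,0,-0.71,-0.49,0.35,-0.03,25]])

```text
t: 20.3
tool_pos: [0.5332, -0.0332, 0.1937]
orientation: [2.925, 1.145, 0.001]
force: [0.3, -0.1, -0.7]
opening: 0.0252
gripper_force: 0.0
```

Emit:
move_arm(plan=[[0,0,-0.71,-0.52,0.31,-0.03,25],[0,0,-0.71,-0.54,0.27,-0.03,25],[0,0,-0.71,-0.56,0.23,-0.03,25],[0,0,-0.71,-0.58,0.19,-0.03,25],[0,0,-0.71,-0.59,0.15,-0.03,25],[0,0,-0.71,-0.6,0.1,-0.03,25],[0,0,-0.71,-0.6,0.06,-0.03,25],[0,0,-0.71,-0.61,0.01,-0.03,25],[0,0,-0.71,-0.61,-0.03,-0.03,25],[0,0,-0.71,-0.6,-0.07,-0.03,25]])

```text
t: 21.3
tool_pos: [0.4903, -0.1789, 0.2012]
orientation: [2.309, 2.129, 0.001]
force: [0.1, -0.3, -0.4]
opening: 0.0249
gripper_force: 0.0
```

```bash
python3 - <<'E'
from h import *
s=read_state();p,f,r=pose();print(s["t"],p,f)
c=read_camera("wrist");save("w4.png",c["frame"][:270,180:400],2)
r=vial(c,277,130,28,62);print(r[:3])
print([(x[0],x[1][2],x[1][1]) for x in r[3] if abs(x[0])<18])
E
```

```text
21.3 [ 0.49027853 -0.17885558  0.20120223] 85.34240271957948
(np.float64(-85.16630527696637), np.float64(-22.1320618358972), np.float64(-53.64791634251996))
[(np.float64(-17.5), 73, 153), (np.float64(-16.5), 73, 153), (np.float64(-15.5), 73, 153), (np.float64(-14.5), 73, 152), (np.float64(-13.5), 70, 144), (np.float64(-12.5), 59, 116), (np.float64(-11.5), 57, 108), (np.float64(-10.5), 64, 128), (np.float64(-9.5), 77, 144), (np.float64(-8.5), 99, 140), (np.float64(-7.5), 125, 147), (np.float64(-6.5), 152, 167), (np.float64(-5.5), 180, 197), (np.float64(-4.5), 193, 209), (np.float64(-3.5), 195, 211), (np.float64(-2.5), 195, 211), (np.float64(-1.5), 195, 211), (np.float64(-0.5), 195, 211), (np.float64(0.5), 195, 211), (np.float64(1.5), 195, 211), (np.float64(2.5), 195, 211), (np.float64(3.5), 195, 211), (np.float64(4.5), 201, 215), (np.float64(5.5), 210, 224), (np.float64(6.5), 211, 225), (np.float64(7.5), 181, 210), (np.float64(8.5), 116, 173), (np.float64(9.5), 84, 157), (np.float64(10.5), 70, 139), (np.float64(11.5), 57, 107), (np.float64(12.5), 58, 109), (np.float64(13.5), 70, 142), (np.float64(14.5), 75, 154), (np.float64(15.5), 75, 154), (np.float64(16.5), 75, 155), (np.float64(17.5), 75, 155)]
```

View pics/w4.png

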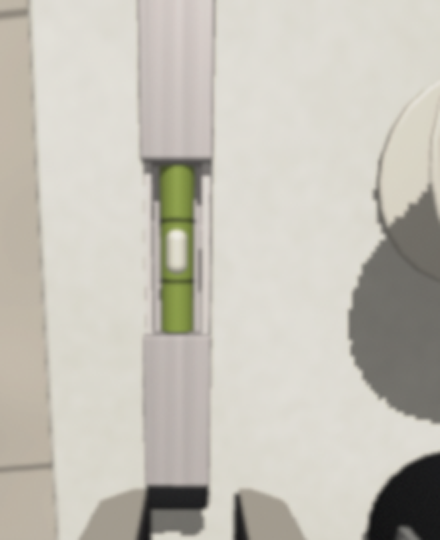

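Lines are seen at ±11.8 mm and the bubble (about -8.3 to +8.5) sits between them, centred. Next: close the fingers and go to the press point, 50 mm from the level's middle on the fixed-foot side.

```bash
python3 - <<'E'
from h import *
plan([(.4858,-.148,.133,84.86)],[8])
E
```

```text
leg rows 8
  0.01 | 0.16 -0.03 0.34
  0.01 | 0.16 -0.03 0.34
  0.01 | 0.16 -0.03 0.34
  0.01 | 0.16 -0.03 0.34
  0.01 | 0.16 -0.03 0.34
  0.01 | 0.16 -0.03 0.34
  0.01 | 0.16 -0.03 0.34
  0.01 | 0.16 -0.03 0.34
```

Emit:
move_arm(plan=[[0,0,0.01,0.16,-0.03,0.34,0],[0,0,0.01,0.16,-0.03,0.34,0],[0,0,0.01,0.16,-0.03,0.34,0],[0,0,0.01,0.16,-0.03,0.34,0],[0,0,0.01,0.16,-0.03,0.34,0],[0,0,0.01,0.16,-0.03,0.34,0],[0,0,0.01,0.16,-0.03,0.34,0],[0,0,0.01,0.16,-0.03,0.34,0],[0,0,0,0,0,0,0],[0,0,0,0,0,0,0]], force=5)

```text
t: 22.35
tool_pos: [0.4871, -0.1459, 0.1323]
orientation: [-2.322, -2.115, 0.0]
force: [-0.4, -0.0, 0.8]
opening: 0.0007
gripper_force: 0.0
```

Emit:
move_arm(plan=[[0,0,0,0,0,0.03,0],[0,0,0,0,0,0.03,0],[0,0,0,0,0,0.03,0],[0,0,0,0,0,0.03,0],[0,0,0,0,0,0.02,0],[0,0,0,0,0,0.02,0],[0,0,0,0,0,0,0],[0,0,0,0,0,0,0],[0,0,0,0,0,0,0],[0,0,0,0,0,0,0]])

```text
t: 23.35
tool_pos: [0.4872, -0.1459, 0.1284]
orientation: [-2.323, -2.115, 0.0]
force: [0.3, 0.7, -0.6]
opening: 0.0004
gripper_force: 0.0
```

Emit:
move_arm(plan=[[0,0,0,0,0,0.02,0],[0,0,0,0,0,0.02,0],[0,0,0,0,0,0,0],[0,0,0,0,0,0,0],[0,0,0,0,0,0,0],[0,0,0,0,0,0,0],[0,0,0,0,0,0,0],[0,0,0,0,0,0,0],[0,0,0,0,0,0,0],[0,0,0,0,0,0,0]])

```text
t: 24.35
tool_pos: [0.4873, -0.146, 0.1282]
orientation: [2.322, 2.115, 0.0]
force: [-3.0, 0.9, 7.5]
opening: 0.0005
gripper_force: 3.5
```

Emit:
move_arm(plan=[[0,0,0,0,0,0.01,0],[0,0,0,0,0,0,0],[0,0,0,0,0,0,0],[0,0,0,0,0,0,0],[0,0,0,0,0,0,0],[0,0,0,0,0,0,0],[0,0,0,0,0,0,0],[0,0,0,0,0,0,0],[0,0,0,0,0,0,0],[0,0,0,0,0,0,0]])

```text
t: 25.35
tool_pos: [0.4874, -0.146, 0.1283]
orientation: [2.322, 2.115, 0.001]
force: [-3.2, 2.3, 9.0]
opening: 0.0007
gripper_force: 4.4
```

```bash
python3 - <<'E'
from h import *
s=read_state();p,f,r=pose();print(s["t"],p,f,s["force"])
c=read_camera("wrist");save("w5.png",c["frame"][:320,140:420],1.8)
print(read_state()["force"])
E
```

```text
25.35 [ 0.48741653 -0.14600031  0.12829131] 84.65037095806704 [-3.19418733  2.34117103  9.04903713]
[-3.79893099  2.52025292  8.83837861]
```

View pics/w5.png

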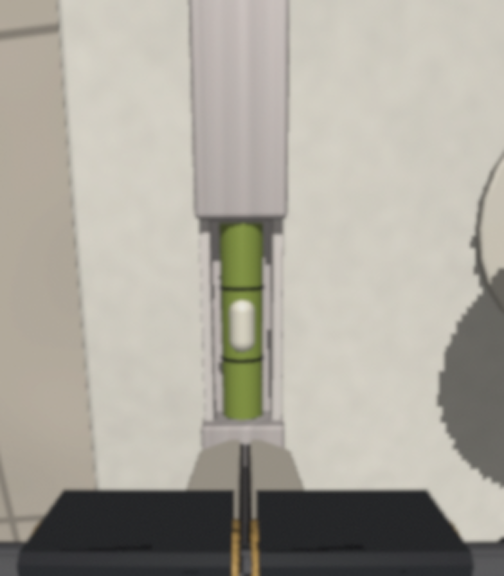

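While pressed, the lines are at rows 288 and 359 and the bubble runs from 300 to 350, so it is still centred. A touch more push is needed.

Emit:
move_arm(plan=[[0,0,0,0,0,0.006,0],[0,0,0,0,0,0,0],[0,0,0,0,0,0,0],[0,0,0,0,0,0,0],[0,0,0,0,0,0,0],[0,0,0,0,0,0,0],[0,0,0,0,0,0,0],[0,0,0,0,0,0,0],[0,0,0,0,0,0,0],[0,0,0,0,0,0,0]])

```text
t: 26.4
tool_pos: [0.4874, -0.146, 0.1282]
orientation: [2.322, 2.115, 0.001]
force: [-4.6, 1.8, 11.3]
opening: 0.0006
gripper_force: 5.0
```

```bash
python3 - <<'E'
from h import *
print(read_state()["force"]);print(close_job())
E
```

```text
[-4.5502597   1.82767464 11.27612092]
the job is handed in; nothing more can be done
None
```

I stood the level on the front of the shelf and let go, then turned the knob about 90° clockwise until the bubble was centred. I handed in at 26.4 s, pressing at about 11 N; the bubble was still centred when last checked at 9 N.

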